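# Lean the spirit level in its stand

### The arm

A 6-joint arm with a two-finger parallel gripper is mounted at the origin on the work surface. World frame = base frame: x ahead of the robot, y to its left, z up, the work surface at z = 0. Lengths are in m, angles in rad, forces in N, time in s.
With the tool pointing down it reaches from about 0.35 to 0.975 m from the base axis. Payload 4.9 kg.
Tool frame: the origin (TCP) lies at the very end of the fingers, on their centre line; the grasp point (between the pads) lies 19 mm behind it; x points along the fingers, z is the direction in which the jaws open and shut, and the axes are right-handed (so a half turn about x gives the same grasp; the last joint's range is limited). The gripper opens to 85 mm and grips with 20 to 120 N. Pads are 22 mm wide; open, the fingers measure 114 mm over their backs; the gripper's body (76 mm by 85 mm) begins 54 mm behind the grasp point. The pads swing forward as they close: fully open they stand 13 mm farther back than shut.
Start: joints at [1.183, 0.053, 1.613, -0, 1.476, -0.119], TCP at [0.166, 0.603, 0.231] pointing down, gripper open.
Joint ranges: [-3.01, 3.01], [-1.01, 2.22], [0.06, 2.58], [-1.02, 4.17], [0.09, 2.62], [-3.14, 3.14]. Speed limits (rad/s): [2.57, 2.57, 3.14, 3.14, 3.14, 3.14].

### API

Orientations are given as a rotation vector (axis times angle).
In Python, from station import ctrl, imaging gives the robot as it stands. The module is installed in compiled form; this text tells all that it offers.
- The arm moves only by the shell command python3 -m jog 'ROWS' [FORCE]. ROWS is JSON, a list that holds one entry, the list of rows, each a list of 5 numbers: the shift along the tool's x, y, z in m, then the turn about the tool's x in rad, then the closure, from -1 (fully open) to 1 (shut). A call has 1 to 12 rows; each row is the pose to reach, as a shift and turn from the pose measured when the call began, along the tool's axes at that moment; what a row does not reach only later rows make up. A row lasts 1/10 s, in which the tool goes at most 50 mm and 8.59 degrees, less where a joint would pass 70% of its speed; a pose out of reach is approached as far as the arm can. A call with a gripper value outside its range is refused whole. The fingers move at their own pace and stop on an object; FORCE is the grip in N (left out, the last holds). Time passes only in rows, so rows that repeat a pose let the fingers close. It gives the time, the measured TCP pose, the force and the opening at its end, in the units of the state.
- ctrl.get_obs(): the state, without advancing time (a new reading comes with each control period).
- imaging.get_image(name): name is "side" or "top" or "wrist"; returns a dict with "color" (400x640x3 uint8, red, green, blue), "intrinsics" (3x3 intrinsics, pixels), "R" (3x3) and "t" (3): a world point X has camera coordinates R X + t. Camera axes: x right, y down, z forward; pixel columns grow to the right and rows downward; lengths in m; the calibration is good to about 2 mm. A picture is of the moment at which its call begins. There is no depth.
- ctrl.finish_job(): hands the job in, once; it reports no verdict.
The state is a dict: "t": time; "q": joint angles; "dq": joint speeds; "effort": joint torques, N m; "tool_pos": TCP position; "tool_rot": TCP orientation; "contact_force": force on the tool from outside, world axes, zero at the start; "wrist_torque": the same for the moment, N m; "opening": finger opening in m.
Only numpy, scipy, OpenCV 4.12 (cv2) and the standard library are available. Lean on these libraries where they do the work, as an engineer would, in place of code of your own. Each camera call takes 0.05 s, during which the arm holds its last target.

### The job

The test turntable has been levelled, so put the blue spirit level away: lean it in the wooden stand with its black rubber end down on the base board against the brass stop, and its other end resting against the upright wall, about in the middle and square to the wall. Leave the wrench and the cork-topped vial where they are, and let go of the level.

Things in the scene. Friction and masses are not known exactly. Their poses are not given: they have to be found in the camera images.
- level: Blue bar-shaped spirit level 226 mm long, 22 wide, 26 thick, 0.2-0.35 kg, lying flat, foot towards the robot. One end (43 mm) is black rubber: the foot; the other bare aluminium: the head. Origin at the bar's middle, also its centre of mass; x from foot to head, y across, z out of the top face. Ends half-round about y, radius 13 mm, centred at x = -100 (foot) and +100 mm (head).
- stand: Wooden stand, fixed, 160 mm wide (y). Origin on the counter midway between stop and wall; x from stop to wall, z up. Base board top at z = 8 mm; upright wall, face at x = +88, top at z = 180; brass stop bar 130 mm long, 12 thick, inner face at x = -88, top at z = 36. Open between them. Seated, the level slopes about 41 degrees up to the wall, its middle at x = 0, z = 87 mm.
- wrench: Dark iron open-end wrench, 180 mm long, lying on the counter beside the level; a bystander. Origin under its middle, x along it.
- vial: Small amber glass vial with a cork top, 26 mm across, 66 mm high, standing on the counter; a bystander. Origin at the centre of its underside.
Mind the look-alikes: they are no part of the job. Leave any orange or red look-alike of the level alone.

How it is judged:
At the end, for the whole second after the job is handed in: The level leans at rest and released, rubber foot down: its middle within 10 mm of midway between stop and wall, 35 mm of the stand's centre line, 75-100 mm above the counter; slope 37 to 47.5 degrees (foot within about 15 mm of the stop, head on the wall); within 15 degrees of square to the wall (x of level in the frame of stand between -0.01 and 0.01 m and y of level in the frame of stand between -0.035 and 0.035 m and z of level in the frame of stand between 0.075 and 0.1 m and angle between level's own x axis and vertical between 0.74 and 0.92 rad and angle between the y axis of level and the y axis of stand, either way round below 0.26 rad and linear speed of level below 0.01 m/s and angular speed of level below 0.1 rad/s); the robot touches nothing.
It fails at once if the wrench was moved more than 30 mm (distance of wrench from where it was at the start of the episode above 0.03 m).
It fails at once if the vial was moved more than 30 mm (distance of vial from where it was at the start of the episode above 0.03 m).
It fails at once if the vial was tipped more than 30 degrees (angle between vial's own z axis and vertical above 0.52 rad).
It also fails if it takes over 42 s, if anything falls off the work surface, if the arm or the gripper's body presses on something with over 40 N, if the wrist force passes 120 N, or if a joint passes its speed limit or range.

## Working session

There is one attempt and no reset: what is moved stays moved. The work goes in short steps, Python scripts to look and compute and a shell command to move; the robot and the scene stay as the last step left them, time stands still between calls to the robot, and variables do not carry over. Pictures are saved under pics/ and viewed, and the job is handed in when it is done.

```bash
mkdir -p pics; cat > h.py <<'E'
import numpy as np,cv2
from station import ctrl,imaging
def snap(n,f):
    d=imaging.get_image(n); cv2.imwrite('pics/'+f,d['color'][:,:,::-1]); np.savez('pics/'+f+'.npz',K=d['intrinsics'],R=d['R'],t=d['t']); return d
def ray(f,u,v,z):
    c=np.load('pics/'+f+'.npz'); K,R,t=c['K'],c['R'],c['t']
    o=-R.T@t; d=R.T@np.linalg.inv(K)@np.array([u,v,1.])
    return o+d*(z-o[2])/d[2]
def proj(f,X):
    c=np.load('pics/'+f+'.npz'); p=c['K']@(c['R']@np.array(X)+c['t']); return p[:2]/p[2]
E
python3 - <<'E'
from h import *
for n in ['top','side','wrist']: 
    d=snap(n,n+'0.png'); print(n,(-d['R'].T@d['t']).round(3))
print(ctrl.get_obs())
E
```

```text
top [ 0.332 -0.133  1.14 ]
side [ 0.332 -1.014  0.55 ]
wrist [0.099 0.621 0.372]
{'t': 0.15, 'q': array([ 1.18300296e+00,  5.32095822e-02,  1.61399808e+00, -2.63449226e-05,
        1.47602675e+00, -1.19037467e-01]), 'dq': array([-0.00115674, -0.00226343, -0.00465051, -0.00029632,  0.00084415,
       -0.00039561]), 'effort': array([ 2.75632365e-04, -3.94240773e+01, -3.70723343e+01, -1.87414689e-04,
        4.64746059e-03,  3.58179960e-06]), 'tool_pos': array([0.16579543, 0.6020869 , 0.2303311 ]), 'tool_rot': array([-1.00989302,  1.32586864,  1.00846856]), 'contact_force': array([ 0.4347069 , -0.01295423, -0.74386219]), 'wrist_torque': array([-0.00361507, -0.01173458,  0.01170193]), 'opening': 0.08531733659171739}
```

View pics/top0.png

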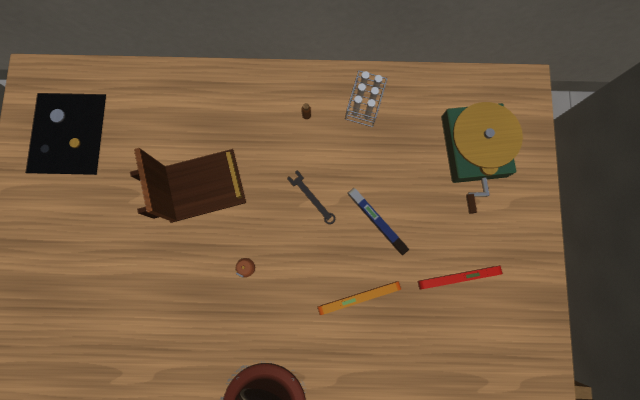

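View pics/side0.png

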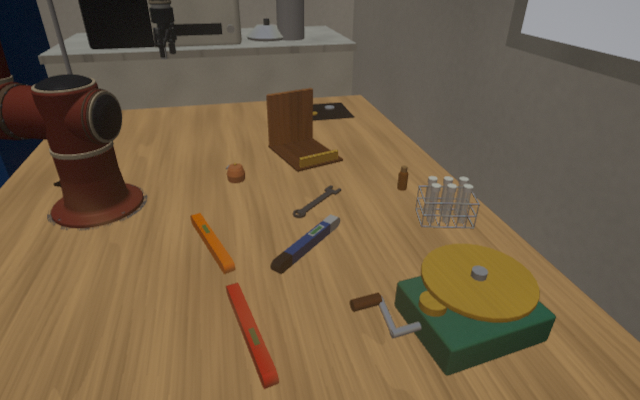

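View pics/wrist0.png

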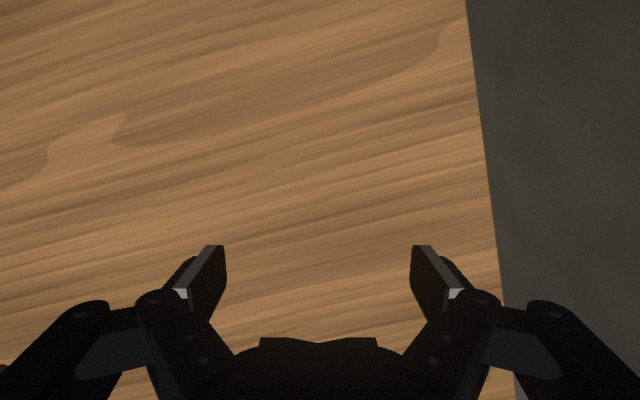

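```bash
python3 - <<'E'
from h import *
from scipy.spatial.transform import Rotation as Ro
o=ctrl.get_obs(); print(Ro.from_rotvec(o['tool_rot']).as_matrix().round(3))
for n,(a,b,c,d,s) in {'lev':(335,175,420,265,8),'stand':(125,140,255,230,6)}.items():
    im=cv2.imread('pics/top0.png')[b:d,a:c]; cv2.imwrite(f'pics/{n}_c.png',cv2.resize(im,None,fx=s,fy=s,interpolation=2)[:600,:800])
for p in [(355,192),(403,250),(330,220),(295,178),(306,112),(228,152),(243,203)]: print(p,ray('top0.png',*p,0.013).round(3))
E
```

```text
[[-0.001 -0.964  0.266]
 [-0.002  0.266  0.964]
 [-1.     0.    -0.002]]
(355, 192) [ 0.563 -0.226  0.013]
(403, 250) [ 0.406 -0.357  0.013]
(330, 220) [ 0.483 -0.159  0.013]
(295, 178) [ 0.599 -0.059  0.013]
(306, 112) [ 0.793 -0.084  0.013]
(228, 152) [0.669 0.132 0.013]
(243, 203) [0.525 0.082 0.013]
```

```bash
python3 - <<'E'
from h import *
im=cv2.imread('pics/top0.png')[178:263,338:418]; cv2.imwrite('pics/lev_c.png',cv2.resize(im,None,fx=7,fy=7,interpolation=2))
E
```

```text
(no output)
```

View pics/lev_c.png

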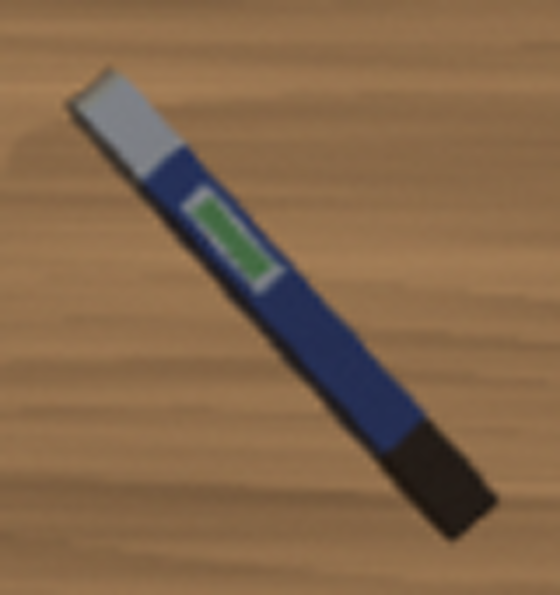

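View pics/stand_c.png

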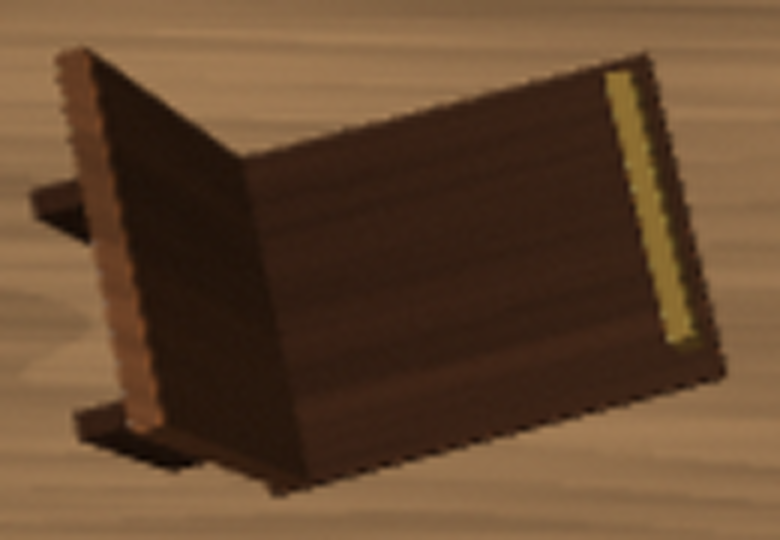

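```bash
cat > m.py <<'E'
from h import *
L=lambda u,v,z: ray('top0.png',338+u/7-.5+.07,178+v/7-.5+.07,z)
S=lambda u,v,z: ray('top0.png',125+u/6-.4,140+v/6-.4,z)
h=L(92,85,.020);f=L(475,520,.020);b=L(404,434,.026);a=L(165,163,.026)
print('len',np.linalg.norm(h-f)); d=(h-f)[:2];d/=np.linalg.norm(d); d2=(a-b)[:2]; d2/=np.linalg.norm(d2)
print(np.degrees(np.arctan2(*d[::-1])),np.degrees(np.arctan2(*d2[::-1])))
c1=(h+f)[:2]/2; c2=b[:2]+.07*d; print('centre',c1,c2)
w1,w2=S(245,157,.008),S(308,482,.008); t1,t2=S(88,48,.18),S(163,428,.18); s1,s2=S(605,72,.036),S(668,345,.036)
for p,q in ((w1,w2),(t1,t2),(s1,s2)):
    e=(q-p)[:2]; print(np.linalg.norm(e),np.degrees(np.arctan2(-e[0],-e[1]))," mid",((p+q)/2)[:2], 'normal ang', np.degrees(np.arctan2(-e[0],e[1])))
E
python3 m.py
```

```text
len 0.22297345067647917
41.67075242847166 41.709908534156554
centre [ 0.48429493 -0.28785416] [ 0.4850484  -0.28747045]
0.15819747129301082 74.51568698751461  mid [0.55045772 0.28534932] normal ang 105.4843130124854
0.15921250956454272 73.82574077406089  mid [0.54900573 0.28438497] normal ang 106.17425922593912
0.13193492263038412 74.01109230642265  mid [0.60003466 0.11554608] normal ang 105.98890769357736
```

```bash
cat > g.py <<'E'
import sys
from h import *
from scipy.spatial.transform import Rotation as Ro
def go(p,yaw): # yaw of tool z in world, deg
    o=ctrl.get_obs(); R=Ro.from_rotvec(o['tool_rot']).as_matrix()
    cur=np.degrees(np.arctan2(R[1,2],R[0,2])); d=(cur-yaw+180)%360-180
    print('t',round(o['t'],2),'pos',o['tool_pos'].round(4),'yaw',cur.round(2),'axis',R[:,0].round(3),'F',o['contact_force'].round(1),'op',o['opening'].round(4),'q',o['q'].round(2))
    print('shift',(R.T@(np.array(p)-o['tool_pos'])).round(4),'turn',np.radians(d).round(4))
if __name__=='__main__': a=list(map(float,sys.argv[1:])); go(a[:3],a[3])
E
python3 g.py .5385 -.2397 .2 -48.3
python3 -m jog '[[[0,-0.583,-0.713,2.145,-0.1],[0,-0.583,-0.713,2.145,-0.1],[0,-0.583,-0.713,2.145,-0.1],[0,-0.583,-0.713,2.145,-0.1],[0,-0.583,-0.713,2.145,-0.1],[0,-0.583,-0.713,2.145,-0.1],[0,-0.583,-0.713,2.145,-0.1],[0,-0.583,-0.713,2.145,-0.1],[0,-0.583,-0.713,2.145,-0.1],[0,-0.583,-0.713,2.145,-0.1],[0,-0.583,-0.713,2.145,-0.1],[0,-0.583,-0.713,2.145,-0.1]]]' 25
python3 g.py .5385 -.2397 .14 -48.3
```

```text
t: 1.35
tool_pos: [0.4088, 0.0517, 0.2314]
tool_rot: [0.395, 1.533, -0.396]
contact_force: [0.8, 1.0, -0.0]
opening: 0.0476Traceback (most recent call last):
  File "g.py", line 9, in <module>
    if __name__=='__main__': a=list(map(float,sys.argv[1:])); go(a[:3],a[3])
                                                              ~~^^^^^^^^^^^^
  File "g.py", line 7, in go
    print('t',round(o['t'],2),'pos',o['tool_pos'].round(4),'yaw',cur.round(2),'axis',R[:,0].round(3),'F',o['contact_force'].round(1),'op',o['opening'].round(4),'q',o['q'].round(2))
                                                                                                                                          ^^^^^^^^^^^^^^^^^^
AttributeError: 'float' object has no attribute 'round'
Traceback (most recent call last):
  File "g.py", line 9, in <module>
    if __name__=='__main__': a=list(map(float,sys.argv[1:])); go(a[:3],a[3])
                                                              ~~^^^^^^^^^^^^
  File "g.py", line 7, in go
    print('t',round(o['t'],2),'pos',o['tool_pos'].round(4),'yaw',cur.round(2),'axis',R[:,0].round(3),'F',o['contact_force'].round(1),'op',o['opening'].round(4),'q',o['q'].round(2))
                                                                                                                                          ^^^^^^^^^^^^^^^^^^
AttributeError: 'float' object has no attribute 'round'
```

```bash
sed -i "s/o\['opening'\].round(4)/round(o['opening'],4)/; s/np.radians(d).round(4)/round(float(np.radians(d)),4)/" g.py
python3 g.py .5385 -.2397 .14 -48.3
```

```text
t 1.35 pos [0.4088 0.0517 0.2314] yaw -28.9 axis [ 0.001 -0.001 -1.   ] F [ 0.8  1.  -0. ] op 0.0476 q [-0.05 -0.5   2.08 -0.    1.56  0.45]
shift [ 0.0918 -0.1924  0.2543] turn 0.3385
```

```bash

python3 -m jog '[[[0,-0.192,0.254,0.338,-0.1],[0,-0.192,0.254,0.338,-0.1],[0.05,-0.192,0.254,0.338,-0.1],[0.09,-0.192,0.254,0.338,-0.1],[0.09,-0.192,0.254,0.338,-0.1],[0.09,-0.192,0.254,0.338,-0.1],[0.09,-0.192,0.254,0.338,-0.1],[0.09,-0.192,0.254,0.338,-0.1],[0.09,-0.192,0.254,0.338,-0.1]]]'
python3 g.py .5385 -.2397 .02 -48.3
python3 -c "
from h import *
snap('wrist','wrist1.png');snap('top','top1.png')
print(proj('wrist1.png',[.5385,-.2397,.026]))"
```

```text
t: 2.25
tool_pos: [0.5378, -0.2393, 0.1406]
tool_rot: [0.659, 1.47, -0.659]
contact_force: [0.5, -0.2, 1.0]
opening: 0.0471
t 2.25 pos [ 0.5378 -0.2393  0.1406] yaw -48.34 axis [-0.002  0.    -1.   ] F [ 0.5 -0.2  1. ] op 0.0471 q [-0.54  0.04  1.78 -0.    1.32  0.3 ]
shift [0.1206 0.0004 0.0009] turn -0.0007
[317.94658002 190.95036939]
```

View pics/wrist1.png

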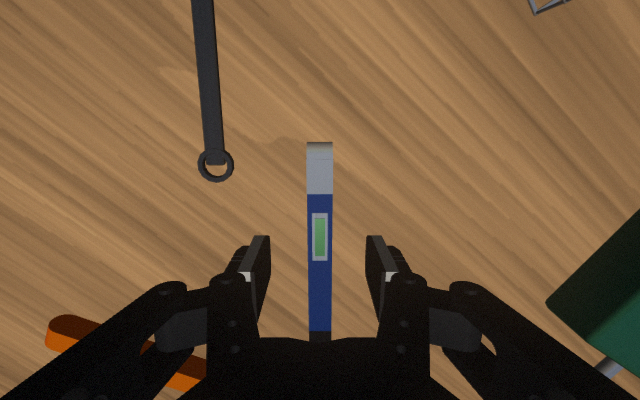

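```bash

python3 -m jog '[[[0.05,0.0,0.001,0,-0.1],[0.1,0.0,0.001,0,-0.1],[0.125,0.0,0.001,0,-0.1],[0.136,0.0,0.001,0,-0.1],[0.136,0.0,0.001,0,-0.1],[0.136,0.0,0.001,0,1],[0.136,0.0,0.001,0,1],[0.136,0.0,0.001,0,1],[0.136,0.0,0.001,0,1],[0.136,0.0,0.001,0,1],[0.136,0.0,0.001,0,1],[0.136,0.0,0.001,0,1]]]' 22
python3 g.py .5385 -.2397 .02 -48.3
python3 -m jog '[[[-0.02,0.0,0.0,0,1],[-0.04,0.0,0.0,0,1],[-0.06,0.0,0.0,0,1],[-0.06,0.0,0.0,0,1],[-0.06,0.0,0.0,0,1]]]' 22
python3 -c "
from h import *
snap('side','side2.png')"
python3 g.py .5385 -.2397 .02 -48.3
```

```text
t: 3.55
tool_pos: [0.5412, -0.2402, 0.0094]
tool_rot: [0.657, 1.463, -0.658]
contact_force: [-0.8, 1.7, 6.8]
opening: 0.0216
t 3.55 pos [ 0.5412 -0.2402  0.0094] yaw -48.24 axis [ 0.005 -0.003 -1.   ] F [-0.8  1.7  6.8] op 0.0216 q [-0.54  0.21  1.84  0.    1.09  0.3 ]
shift [-0.0106 -0.0017 -0.0021] turn 0.0011
t: 4.05
tool_pos: [0.541, -0.2401, 0.0695]
tool_rot: [0.657, 1.462, -0.657]
contact_force: [0.1, 0.2, -2.7]
opening: 0.0214
t 4.1 pos [ 0.5403 -0.2397  0.0684] yaw -48.25 axis [ 0.004 -0.002 -1.   ] F [-0.8  0.8 -2.5] op 0.0215 q [-0.54  0.12  1.82  0.    1.19  0.3 ]
shift [ 0.0484 -0.0014 -0.0014] turn 0.0009
```

View pics/side2.png

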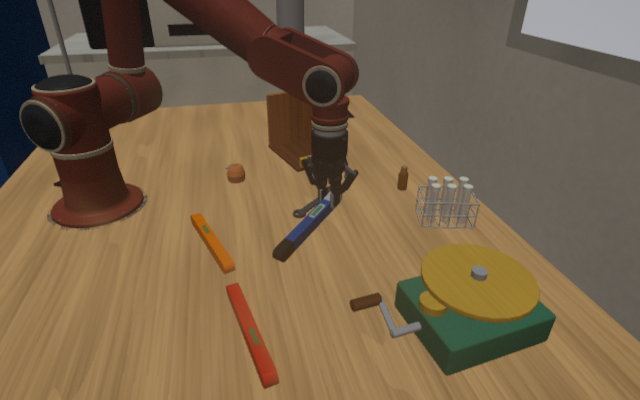

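```bash
python3 -c "
from h import *
im=cv2.imread('pics/side2.png')[130:280,250:400]; cv2.imwrite('pics/s2c.png',cv2.resize(im,None,fx=4,fy=4,interpolation=2))"
```

```text
(no output)
```

View pics/s2c.png

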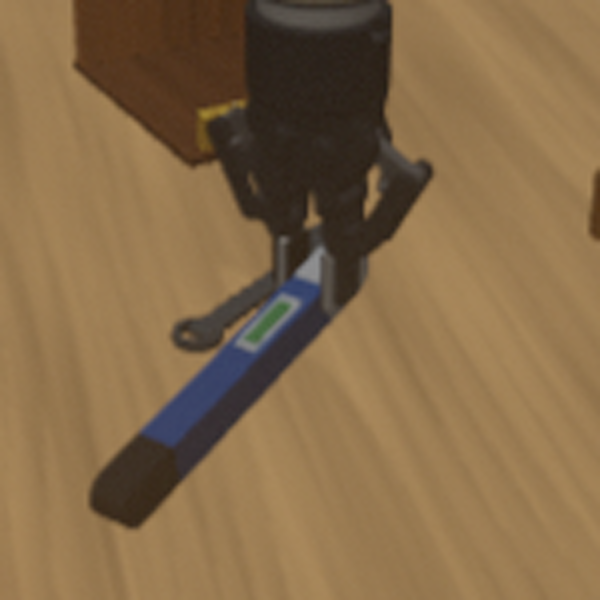

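```bash

python3 -m jog '[[[-0.03,0.0,0.0,0,1],[-0.06,0.0,0.0,0,1],[-0.1,0.0,0.0,0,1],[-0.14,0.0,0.0,0,1],[-0.18,0.0,0.0,0,1],[-0.2,0.0,0.0,0,1],[-0.2,0.0,0.0,0,1],[-0.2,0.0,0.0,0,1]]]' 22
python3 -c "
from h import *
d=snap('side','side3.png');snap('wrist','wrist3.png')
cv2.imwrite('pics/s3c.png',cv2.resize(d['color'][50:280,220:450,::-1],None,fx=2.6,fy=2.6,interpolation=2))"
python3 g.py .5385 -.2397 .02 -48.3
```

```text
t: 4.9
tool_pos: [0.5389, -0.2389, 0.2661]
tool_rot: [0.658, 1.467, -0.657]
contact_force: [0.7, 0.4, -3.0]
opening: 0.0216
t 5.0 pos [ 0.5383 -0.2386  0.2646] yaw -48.25 axis [-0.001  0.001 -1.   ] F [ 0.2  0.5 -3.6] op 0.0214 q [-0.54 -0.05  1.66  0.    1.53  0.3 ]
shift [ 0.2446 -0.0006  0.0013] turn 0.0009
```

View pics/s3c.png

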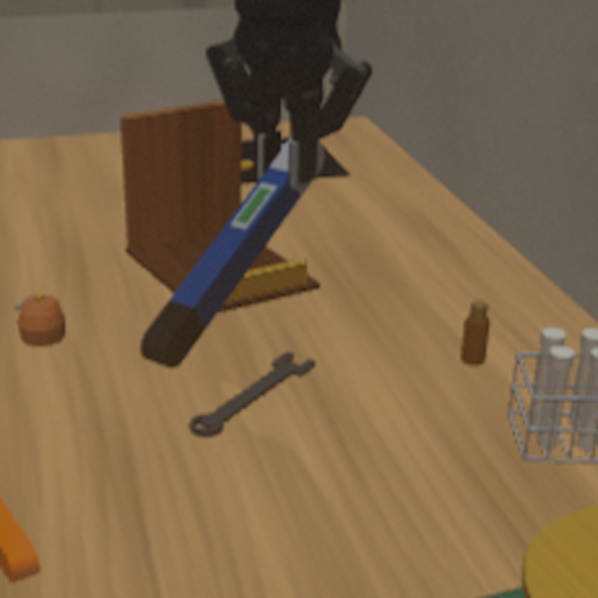

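View pics/wrist3.png

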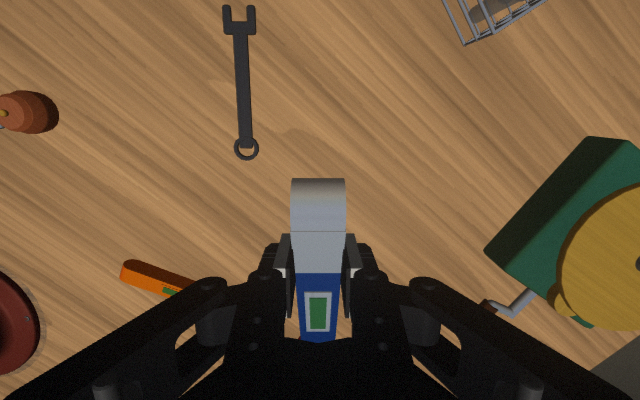

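```bash
python3 -c "
from h import *
d=np.load('pics/side3.png.npz')
im=cv2.imread('pics/side3.png')[90:210,260:360]; cv2.imwrite('pics/s3d.png',cv2.resize(im,None,fx=6,fy=5,interpolation=2))
cv2.imwrite('pics/s3d.png',cv2.resize(im,None,fx=5,fy=5,interpolation=2))
h=np.array([.7467,.6652,0]); z=np.array([0,0,1.]); G=np.array([.5383,-.2386,.2646+.019])
for s in (72,76):
 for th in (20,30,40,50):
  a=np.radians(th); ax=h*np.cos(a)+z*np.sin(a); n=-h*np.sin(a)+z*np.cos(a); y=np.cross(z,h)
  O=G-ax*s/1e3-n*.012
  print(s,th,'foot tip',proj('side3.png',O-.113*ax).round(1),'top corners b/b near,far',[proj('side3.png',O-.07*ax+.013*n+w*y).round(1) for w in(-.011,.011)],'headend',proj('side3.png',O+.113*ax).round(1))
"
```

```text
72 20 foot tip [275.2 177.2] top corners b/b near,far [array([292.2, 158.1]), array([282.7, 155.2])] headend [340.6 105.3]
72 30 foot tip [281.3 187.8] top corners b/b near,far [array([295.9, 167.4]), array([286.6, 164.3])] headend [340.5 101.9]
72 40 foot tip [288.6 195.3] top corners b/b near,far [array([300.7, 174.5]), array([291.6, 171.4])] headend [340.   98.8]
72 50 foot tip [296.6 199.7] top corners b/b near,far [array([306.2, 179.3]), array([297.3, 176.3])] headend [339.1  96.1]
76 20 foot tip [273.9 178.7] top corners b/b near,far [array([290.9, 159.5]), array([281.4, 156.5])] headend [339.6 106.4]
76 30 foot tip [280.2 189.5] top corners b/b near,far [array([294.8, 169. ]), array([285.5, 166. ])] headend [339.5 103.3]
76 40 foot tip [287.6 197.1] top corners b/b near,far [array([299.7, 176.3]), array([290.6, 173.2])] headend [339.1 100.4]
76 50 foot tip [295.8 201.6] top corners b/b near,far [array([305.5, 181.2]), array([296.5, 178.1])] headend [338.4  97.9]
```

View pics/s3d.png

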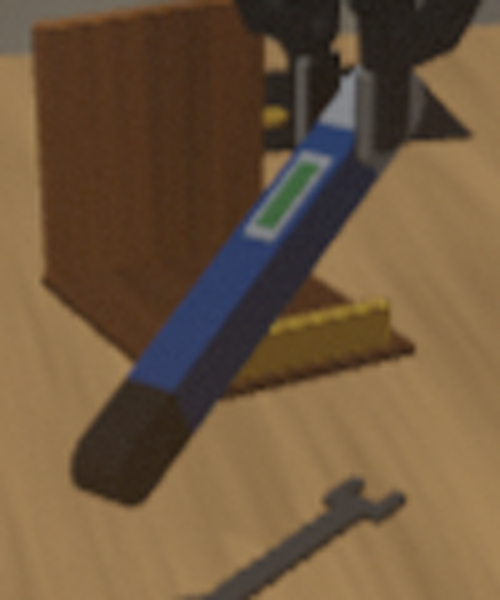

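```bash

python3 g.py .569 .22 .265 16
python3 -m jog '[[[0.0,0.0,0.0,0,1],[-0.05,0.0,0.0,0,1],[-0.1,0.0,0.0,0,1],[-0.1,0.0,0.0,0,1],[-0.06,0.0,0.0,0,1],[-0.03,0.0,0.0,0,1],[-0.08,0.0,0.0,0,1],[-0.1,0.0,0.0,0,1],[-0.06,0.0,0.0,0,1],[-0.03,0.0,0.0,0,1],[-0.0,0.0,0.0,0,1],[-0.0,0.0,0.0,0,1]]]' 20
python3 -c "
from h import *
d=snap('side','side4.png')
cv2.imwrite('pics/s4d.png',cv2.resize(d['color'][90:210,260:360,::-1],None,fx=5,fy=5,interpolation=2))"
python3 g.py .569 .22 .265 16
```

```text
t 5.0 pos [ 0.5383 -0.2386  0.2646] yaw -48.25 axis [-0.001  0.001 -1.   ] F [ 0.2  0.5 -3.6] op 0.0214 q [-0.54 -0.05  1.66  0.    1.53  0.3 ]
shift [ 0.      0.3283 -0.3217] turn -1.1214
t: 6.2
tool_pos: [0.535, -0.2366, 0.2562]
tool_rot: [0.661, 1.484, -0.658]
contact_force: [-0.4, 0.1, -3.9]
opening: 0.0215
t 6.25 pos [ 0.5363 -0.2375  0.2599] yaw -48.25 axis [-0.008  0.005 -1.   ] F [ 1.1  0.4 -2. ] op 0.0215 q [-0.54 -0.05  1.67  0.    1.53  0.3 ]
shift [-0.003   0.329  -0.3196] turn -1.1215
```

View pics/s4d.png

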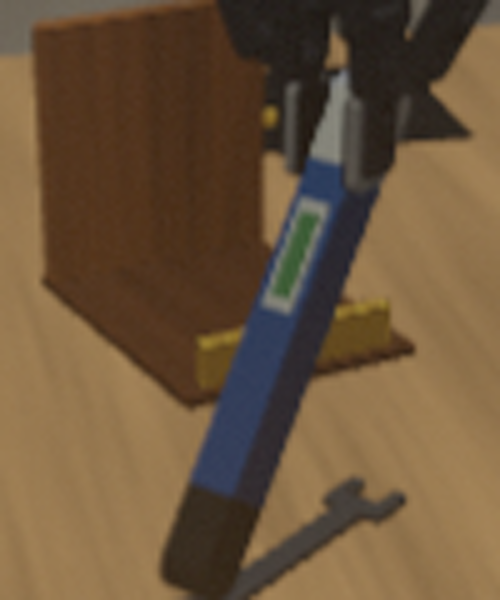

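```bash

python3 -m jog '[[[0.0,0.02,-0.02,-0.1,1],[0.0,0.05,-0.05,-0.2,1],[0.0,0.08,-0.08,-0.3,1],[0.0,0.11,-0.11,-0.4,1],[0.0,0.14,-0.137,-0.5,1],[0.0,0.17,-0.166,-0.6,1],[0.0,0.2,-0.195,-0.7,1],[0.0,0.23,-0.225,-0.8,1],[0.0,0.26,-0.254,-0.9,1],[0.0,0.285,-0.278,-1.0,1],[0.0,0.31,-0.302,-1.08,1],[0.0,0.329,-0.32,-1.12,1]]]' 22
python3 -m jog '[[[0.0,0.0,0.0,0,1],[0.0,0.0,0.0,0,1]]]'
python3 -c "
from h import *
d=snap('side','side5.png')
cv2.imwrite('pics/s5d.png',cv2.resize(d['color'][30:190,220:380,::-1],None,fx=3.7,fy=3.7,interpolation=2))
d=snap('top','top5.png')
cv2.imwrite('pics/t5d.png',cv2.resize(d['color'][120:270,110:270,::-1],None,fx=4,fy=4,interpolation=2))"
python3 g.py .569 .22 .265 16
```

```text
t: 7.45
tool_pos: [0.5695, 0.2227, 0.2643]
tool_rot: [-0.216, 1.564, 0.227]
contact_force: [0.1, 0.2, -3.7]
opening: 0.0216
t: 7.65
tool_pos: [0.5702, 0.2233, 0.2663]
tool_rot: [-0.217, 1.561, 0.227]
contact_force: [0.3, -1.1, -2.2]
opening: 0.0213
t 7.75 pos [0.57   0.2221 0.2655] yaw 16.08 axis [-0.004  0.006 -1.   ] F [-0.4  1.7 -3. ] op 0.0213 q [ 0.25  0.    1.61  0.01  1.53 -0.03]
shift [ 0.0005 -0.0017 -0.0015] turn 0.0014
```

View pics/s5d.png

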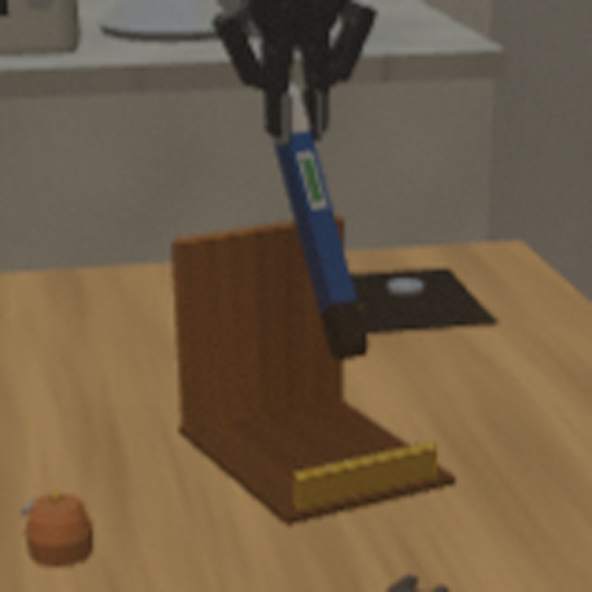

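View pics/t5d.png

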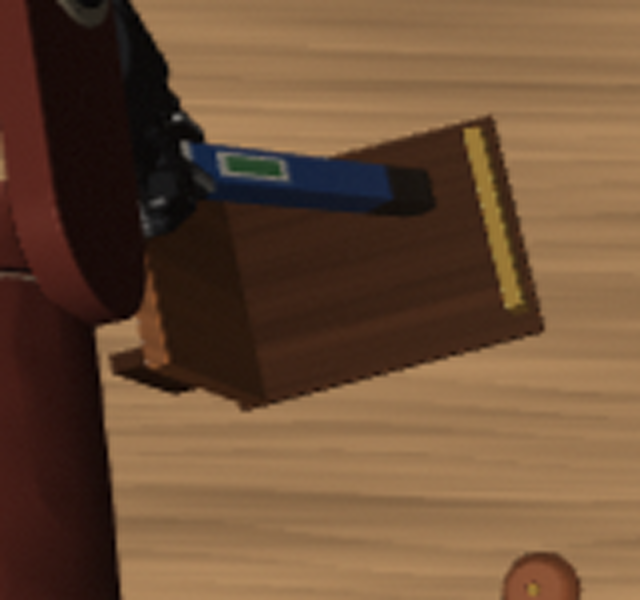

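```bash
python3 -c "
from h import *
a0=np.radians(106);h=np.array([np.cos(a0),np.sin(a0),0]); z=np.array([0,0,1.]); G=np.array([.57,.2225,.2655+.019])
for s,k in ((70,10),(74,10),(74,13),(78,10)):
 for th in (45,50,55,60):
  a=np.radians(th); ax=h*np.cos(a)+z*np.sin(a); n=-h*np.sin(a)+z*np.cos(a)
  O=G-ax*s/1e3-n*k/1e3; B=O-.07*ax+.013*n; T=O-.113*ax
  print(s,k,th,'bb side',proj('side5.png',B).round(1),'top',proj('top5.png',B).round(1),'tip top',proj('top5.png',T).round(1))
"
```

```text
70 10 45 bb side [316.7 103.1] top [213.  159.5] tip top [225.5 161.8]
70 10 50 bb side [315.2 105.1] top [210.3 161.4] tip top [221.6 164.2]
70 10 55 bb side [313.6 106.8] top [207.3 163.2] tip top [217.2 166.4]
70 10 60 bb side [312.  108.1] top [203.9 165. ] tip top [212.6 168.6]
74 10 45 bb side [317.2 104.3] top [214.5 159.6] tip top [226.9 161.9]
74 10 50 bb side [315.6 106.4] top [211.7 161.5] tip top [222.8 164.2]
74 10 55 bb side [314.  108.1] top [208.6 163.4] tip top [218.4 166.5]
74 10 60 bb side [312.3 109.4] top [205.1 165.2] tip top [213.7 168.7]
74 13 45 bb side [316.8 104.8] top [213.9 160. ] tip top [226.2 162.3]
74 13 50 bb side [315.2 106.8] top [211.  161.9] tip top [222.1 164.7]
74 13 55 bb side [313.6 108.4] top [207.7 163.8] tip top [217.7 166.9]
74 13 60 bb side [311.9 109.7] top [204.2 165.6] tip top [212.9 169.1]
78 10 45 bb side [317.7 105.5] top [216.  159.6] tip top [228.2 161.9]
78 10 50 bb side [316.1 107.7] top [213.1 161.6] tip top [224.1 164.3]
78 10 55 bb side [314.4 109.4] top [209.8 163.5] tip top [219.6 166.6]
78 10 60 bb side [312.6 110.7] top [206.3 165.3] tip top [214.8 168.9]
```

```bash

python3 -m jog '[[[0.0,-0.007,0.0,0,1],[0.01,-0.014,0,0,1],[0.025,-0.014,0,0,1],[0.04,-0.014,0,0,1],[0.055,-0.014,0,0,1],[0.07,-0.014,0,0,1],[0.08,-0.014,0,0,1],[0.085,-0.014,0,0,1],[0.085,-0.014,0,0,1]]]'
python3 -c "
from h import *
d=snap('side','side6.png')
cv2.imwrite('pics/s6d.png',cv2.resize(d['color'][60:200,240:380,::-1],None,fx=4.2,fy=4.2,interpolation=2))
d=snap('top','top6.png')
cv2.imwrite('pics/t6d.png',cv2.resize(d['color'][120:250,110:270,::-1],None,fx=4,fy=4,interpolation=2))"
python3 g.py .569 .22 .265 16
```

```text
t: 8.65
tool_pos: [0.573, 0.2091, 0.1793]
tool_rot: [-0.216, 1.564, 0.226]
contact_force: [-0.0, 0.8, -3.6]
opening: 0.0215
t 8.75 pos [0.5739 0.2093 0.1811] yaw 16.09 axis [-0.003  0.006 -1.   ] F [ 0.1 -0.6 -2.7] op 0.0214 q [ 0.22  0.06  1.7   0.01  1.39 -0.06]
shift [-0.0839  0.0122 -0.0018] turn 0.0015
```

View pics/s6d.png

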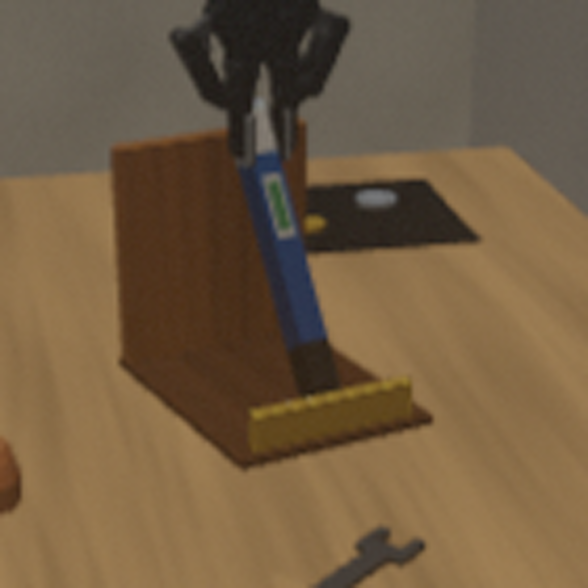

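View pics/t6d.png

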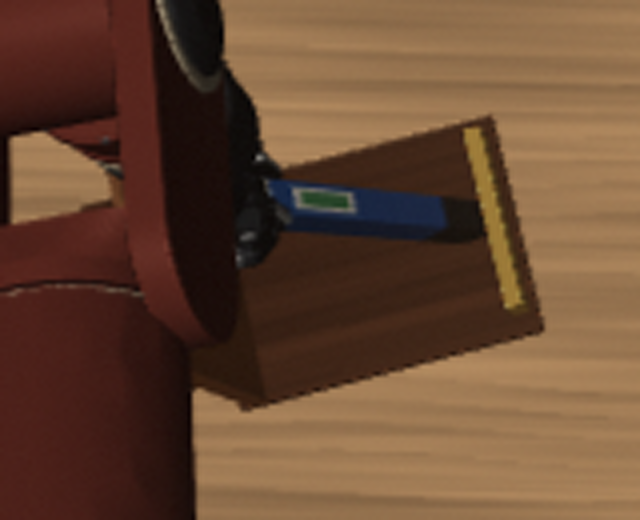

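```bash

python3 -m jog '[[[0.005,0.003,0.0,0,1],[0.01,0.003,0,0,1],[0.013,0.003,0,0,1],[0.016,0.003,0,0,1],[0.018,0.003,0,0,1],[0.018,0.003,0,0,1]]]'
python3 g.py .569 .22 .1635 16
python3 -c "
from h import *
d=snap('side','side7.png')
cv2.imwrite('pics/s7d.png',cv2.resize(d['color'][60:200,240:380,::-1],None,fx=4.2,fy=4.2,interpolation=2))
d=snap('top','top7.png')
cv2.imwrite('pics/t7d.png',cv2.resize(d['color'][120:250,110:270,::-1],None,fx=4,fy=4,interpolation=2))"
```

```text
t: 9.35
tool_pos: [0.573, 0.2123, 0.1629]
tool_rot: [-0.215, 1.561, 0.226]
contact_force: [0.2, -0.8, -2.6]
opening: 0.0213
t 9.35 pos [0.573  0.2123 0.1629] yaw 16.09 axis [-0.003  0.006 -1.   ] F [ 0.2 -0.8 -2.6] op 0.0213 q [ 0.23  0.07  1.71  0.01  1.36 -0.05]
shift [-0.0006  0.0085 -0.0017] turn 0.0015
```

View pics/s7d.png

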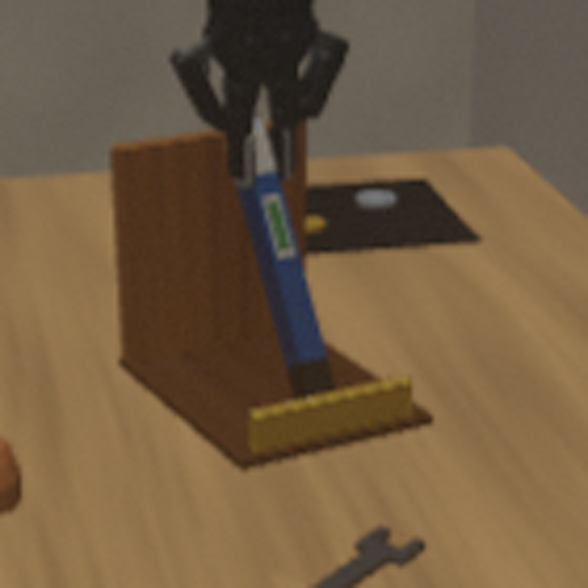

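View pics/t7d.png

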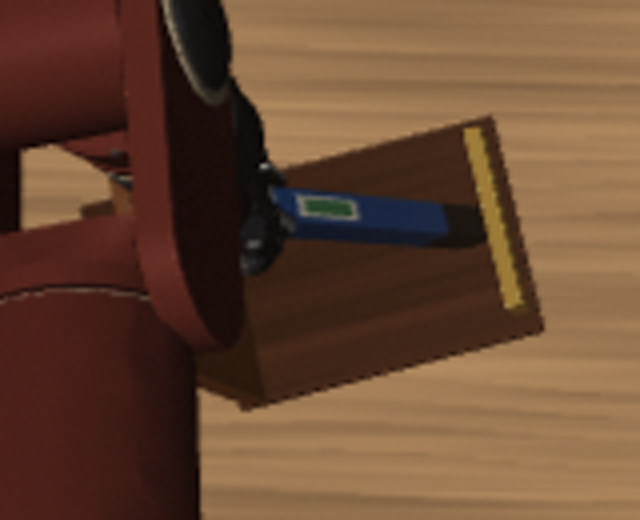

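```bash

python3 -m jog '[[[0.002,0.002,0.0,0,1],[0.004,0.002,0,0,1],[0.006,0.002,0,0,1],[0.006,0.002,0,0,1]]]'
python3 -m jog '[[[0.002,0,0.0,0,1],[0.004,0,0,0,1],[0.006,0.0,0,0,1],[0.006,0,0,0,1]]]'
python3 g.py .569 .22 .1635 16
```

```text
t: 9.85
tool_pos: [0.5738, 0.2159, 0.1608]
tool_rot: [-0.213, 1.557, 0.228]
contact_force: [-2.9, 3.1, 9.3]
opening: 0.0214
t: 10.25
tool_pos: [0.5751, 0.2186, 0.1592]
tool_rot: [-0.209, 1.552, 0.232]
contact_force: [-5.6, 5.9, 13.0]
opening: 0.0217
t 10.25 pos [0.5751 0.2186 0.1592] yaw 16.11 axis [ 0.005  0.015 -1.   ] F [-5.6  5.9 13. ] op 0.0217 q [ 0.24  0.08  1.71  0.01  1.35 -0.05]
shift [-0.0043  0.0031 -0.0054] turn 0.0019
```

```bash

python3 -m jog '[[[-0.002,-0.004,0.0,0,1],[-0.001,-0.008,0,0,1],[0,-0.008,0,0,1],[0.003,-0.003,0,0,1],[0.006,0.002,0,0,1],[0.009,0.007,0,0,1],[0.013,0.012,0,0,1],[0.013,0.012,0,0,1]]]' 20
python3 g.py .569 .22 .1635 16
python3 -c "
from h import *
d=snap('side','side8.png')
cv2.imwrite('pics/s8d.png',cv2.resize(d['color'][60:200,240:380,::-1],None,fx=4.2,fy=4.2,interpolation=2))
d=snap('top','top8.png')
cv2.imwrite('pics/t8d.png',cv2.resize(d['color'][120:250,110:270,::-1],None,fx=4,fy=4,interpolation=2))"
```

```text
t: 11.05
tool_pos: [0.5724, 0.2322, 0.1479]
tool_rot: [-0.207, 1.55, 0.235]
contact_force: [-2.5, 5.6, 7.5]
opening: 0.0212
t 11.05 pos [0.5724 0.2322 0.1479] yaw 16.13 axis [ 0.007  0.019 -1.   ] F [-2.5  5.6  7.5] op 0.0212 q [ 0.26  0.09  1.72  0.02  1.32 -0.03]
shift [-0.0158 -0.0105 -0.0065] turn 0.0023
```

View pics/s8d.png

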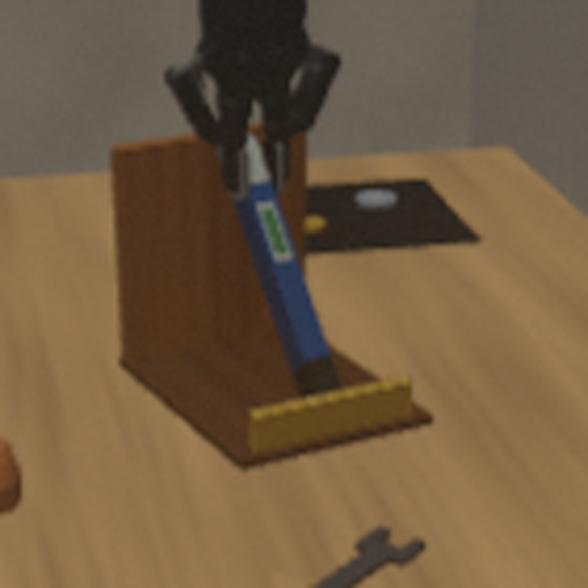

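View pics/t8d.png

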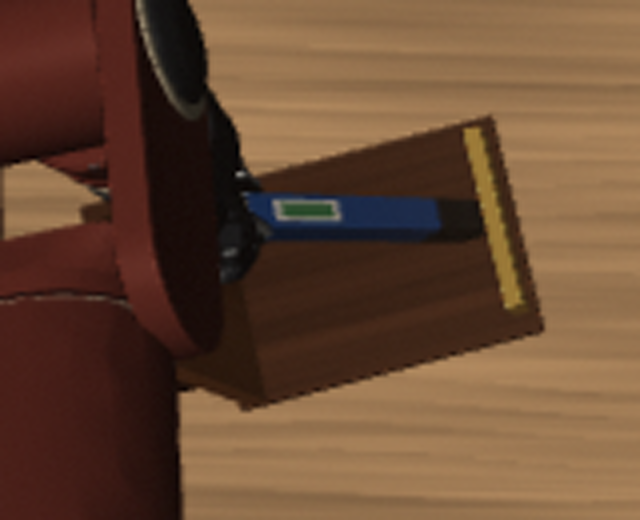

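```bash

python3 -m jog '[[[0.002,0.003,0.0,0,1],[0.0045,0.006,0,0,1],[0.007,0.009,0,0,1],[0.009,0.011,0,0,1],[0.009,0.011,0,0,1]]]' 20
python3 g.py .569 .22 .1635 16
python3 -c "
from h import *
d=snap('side','side9.png')
cv2.imwrite('pics/s9d.png',cv2.resize(d['color'][60:200,240:380,::-1],None,fx=4.2,fy=4.2,interpolation=2))
d=snap('top','top9.png')
cv2.imwrite('pics/t9d.png',cv2.resize(d['color'][120:250,110:270,::-1],None,fx=4,fy=4,interpolation=2))
a0=np.radians(106);h=np.array([np.cos(a0),np.sin(a0),0]); z=np.array([0,0,1.]); F=np.array([.575,.2003,.021])-.075*h
for th in (41,45,50,55):
  a=np.radians(th); ax=h*np.cos(a)+z*np.sin(a); n=-h*np.sin(a)+z*np.cos(a)
  O=F+.1*ax; B=O-.07*ax+.013*n; H=O+.072*ax+.013*n
  print(th,'bb side',proj('side9.png',B).round(1),'H side',proj('side9.png',H).round(1),'top',proj('top9.png',B).round(1),proj('top9.png',H).round(1))
"
```

```text
t: 11.65
tool_pos: [0.5693, 0.2432, 0.1391]
tool_rot: [-0.206, 1.55, 0.235]
contact_force: [-1.5, 3.1, 3.4]
opening: 0.0213
t 11.65 pos [0.5693 0.2432 0.1391] yaw 16.14 axis [ 0.007  0.02  -1.   ] F [-1.5  3.1  3.4] op 0.0213 q [ 0.28  0.1   1.72  0.02  1.31 -0.01]
shift [-0.0248 -0.0218 -0.0065] turn 0.0024
41 bb side [313.3 145.5] H side [297.  106.2] top [219.6 175.6] [168.1 177.3]
45 bb side [313.6 145.4] H side [298.2 104.4] top [220.3 175.3] [170.4 175.7]
50 bb side [314.1 145.4] H side [299.9 102.5] top [221.2 175. ] [173.9 173.6]
55 bb side [314.5 145.5] H side [301.8 101. ] top [222.1 174.7] [177.9 171.4]
```

View pics/s9d.png

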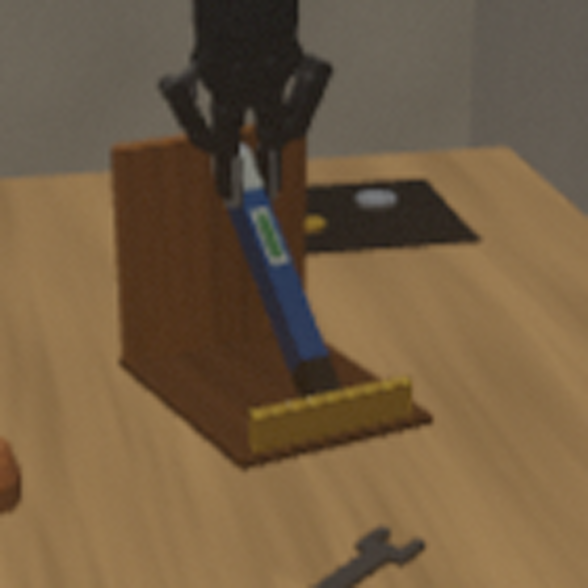

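View pics/t9d.png

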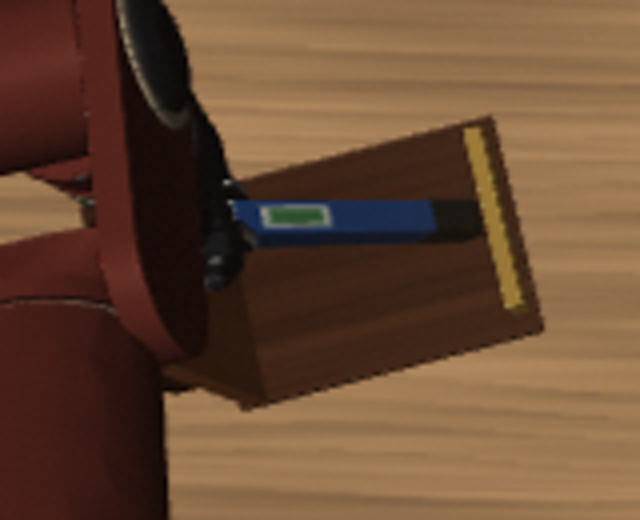

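```bash

python3 -m jog '[[[0,0,0,0,0.3],[0,0,0,0,0.2],[0,0,0,0,0.1],[0,0,0,0,0],[0,0,0,0,-0.2],[0,0,0,0,-0.2],[0,0,0,0,-0.2]]]' 20
python3 -c "
from h import *
d=snap('side','sideA.png')
cv2.imwrite('pics/sAd.png',cv2.resize(d['color'][60:200,240:380,::-1],None,fx=4.2,fy=4.2,interpolation=2))
d=snap('top','topA.png')
cv2.imwrite('pics/tAd.png',cv2.resize(d['color'][120:250,110:270,::-1],None,fx=4,fy=4,interpolation=2))
"
python3 g.py .569 .22 .1635 16
```

```text
t: 12.45
tool_pos: [0.5695, 0.2429, 0.1394]
tool_rot: [-0.206, 1.549, 0.235]
contact_force: [0.6, -0.1, 0.3]
opening: 0.0516
t 12.55 pos [0.5695 0.2429 0.1394] yaw 16.12 axis [ 0.007  0.019 -1.   ] F [-0.1 -0.3  0.2] op 0.0516 q [ 0.28  0.1   1.72  0.02  1.31 -0.01]
shift [-0.0245 -0.0215 -0.0066] turn 0.0021
```

View pics/sAd.png

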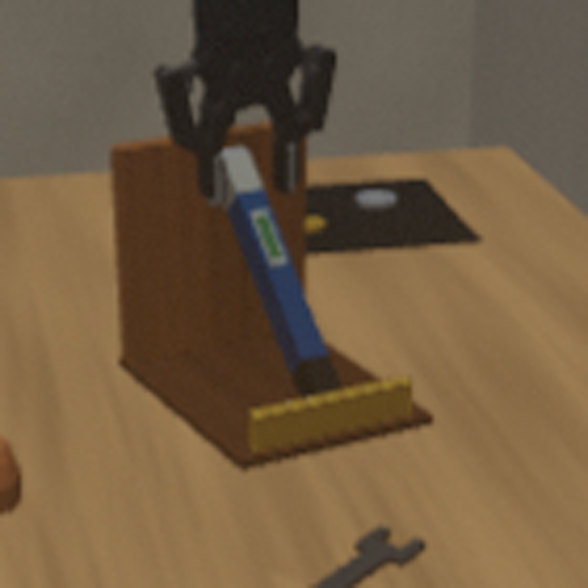

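View pics/tAd.png

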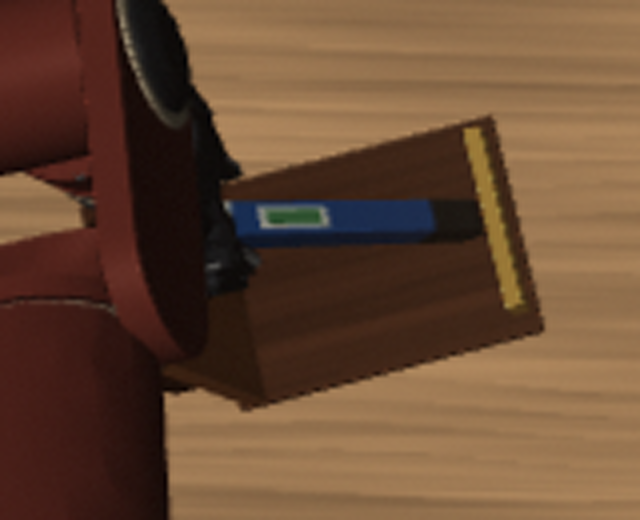

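```bash

python3 -m jog '[[[0,0,0,0,-0.6],[0,0,0,0,-0.6],[0,0,0,0,-0.6],[-0.02,0,0,0,-0.6],[-0.05,0,0,0,-0.6],[-0.09,0,0,0,-0.6],[-0.13,0,0,0,-0.6],[-0.16,0,0,0,-0.6],[-0.16,-0.04,0,0,-0.6],[-0.16,-0.09,0,0,-0.6],[-0.16,-0.14,0,0,-0.6],[-0.16,-0.14,0,0,-0.6]]]' 20
python3 -m jog '[[[0,-0.05,0,0,-0.6],[0,-0.1,0,0,-0.6],[0,-0.15,0,0,-0.6],[0,-0.2,0,0,-0.6],[0,-0.2,0,0,-0.6],[0,-0.2,0,0,-0.6]]]'
python3 -c "
from h import *
d=snap('side','sideB.png')
cv2.imwrite('pics/sBd.png',cv2.resize(d['color'][60:200,240:380,::-1],None,fx=4.2,fy=4.2,interpolation=2))
d=snap('top','topB.png')
cv2.imwrite('pics/tBd.png',cv2.resize(d['color'][120:250,110:270,::-1],None,fx=4,fy=4,interpolation=2))
"
python3 g.py .569 .22 .1635 16
```

```text
t: 13.75
tool_pos: [0.6083, 0.1003, 0.2967]
tool_rot: [-0.203, 1.55, 0.228]
contact_force: [-0.3, 0.1, -0.6]
opening: 0.0686
t: 14.35
tool_pos: [0.6627, -0.0929, 0.2933]
tool_rot: [-0.201, 1.551, 0.227]
contact_force: [0.1, 0.2, 0.6]
opening: 0.068
t 14.45 pos [ 0.6625 -0.0908  0.2938] yaw 15.81 axis [ 0.007  0.018 -1.   ] F [-0.2  0.7  0.1] op 0.0685 q [-0.26  0.12  1.44  0.02  1.58 -0.53]
shift [ 0.1352  0.3224 -0.0069] turn -0.0033
```

View pics/sBd.png

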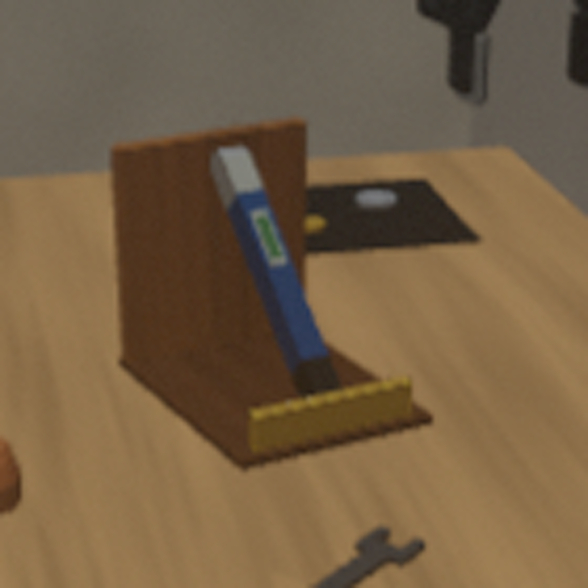

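View pics/tBd.png

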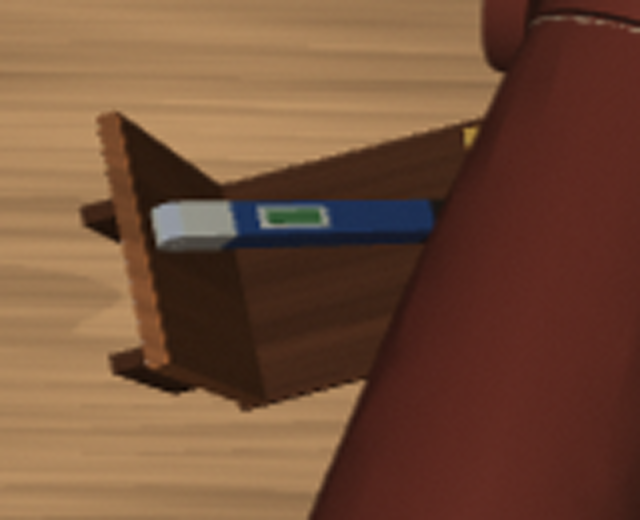

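View pics/topB.png

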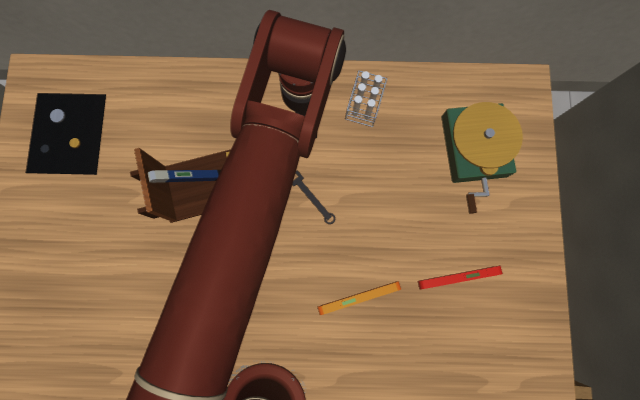

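```bash
python3 -c "
from h import *
from scipy.optimize import least_squares
T=lambda u,v:(110+u/4-.4,120+v/4-.4); S=lambda u,v:(240+u/4.2-.4,60+v/4.2-.4)
obs=[('topB.png',T(230,201),'s',-1),('topB.png',T(236,246),'s',1),('topB.png',T(431,200),'b',-1),('topB.png',T(434,243),'b',1),
('sideB.png',S(302,362),'b',1),('sideB.png',S(328,355),'b',-1),('sideB.png',S(230,197),'s',1),('sideB.png',S(262,183),'s',-1)]
a0=np.radians(106);X=np.array([np.cos(a0),np.sin(a0),0]);Y=np.array([-X[1],X[0],0]);Z=np.array([0,0,1.]);O0=np.array([.575,.2003,0])
def f(p):
    x,y,z,yaw,sl,s=p; h=X*np.cos(yaw)+Y*np.sin(yaw); ax=h*np.cos(sl)+Z*np.sin(sl); n=-h*np.sin(sl)+Z*np.cos(sl); yy=np.cross(n,ax)
    O=O0+x*X+y*Y+z*Z; r=[]
    for c,uv,k,w in obs:
        P=O+(s if k=='s' else -.07)*ax+.013*n+.011*w*yy
        r+=list(proj(c,P)-np.array(uv))
    return np.array(r)
q=least_squares(f,[0,0,.087,0,.7,.072]); p=q.x
print('xyz',p[:3].round(4),'yaw,slope deg',np.degrees(p[3:5]).round(1),'s',p[5],'rms',np.sqrt((q.fun**2).mean())); print(q.fun.reshape(-1,2).round(1))
"
```

```text
xyz [ 0.0024 -0.0039  0.0889] yaw,slope deg [ 0.4 44.1] s 0.07139762320222383 rms 0.9473285268627408
[[-0.2  1.3]
 [ 0.1 -1.5]
 [-0.4  1.1]
 [ 0.7 -2. ]
 [-0.7 -0.1]
 [-0.6  0.2]
 [ 0.8 -1.1]
 [-0.6  1.2]]
```

View pics/sideB.png

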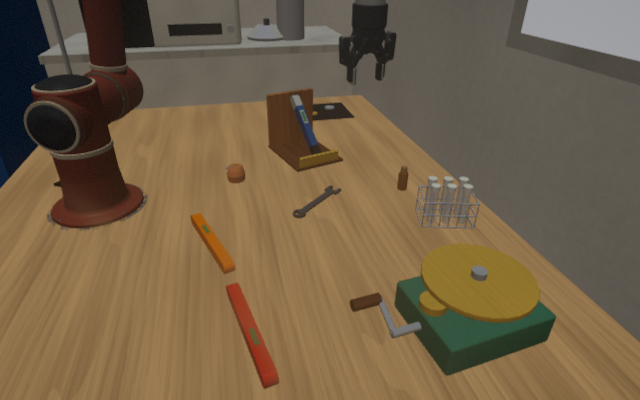

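The level leans in the stand around (305,122). The vial at (403,180) and the wrench from (298,212) to (338,190) are where they were in the first picture, and the gripper is well clear.

```bash
python3 -m jog '[[[0,0,0,0,-0.6],[0,0,0,0,-0.6],[0,0,0,0,-0.6]]]'; python3 -c "
from h import *
a=cv2.imread('pics/sideB.png')[60:200,240:340].astype(int); b=snap('side','sideC.png')['color'][60:200,240:340,::-1].astype(int); print(abs(a-b).mean(),abs(a-b).max())
print(ctrl.finish_job())"
```

```text
t: 14.75
tool_pos: [0.6625, -0.0896, 0.2941]
tool_rot: [-0.204, 1.55, 0.231]
contact_force: [0.3, 0.2, 0.4]
opening: 0.0687
1.0 27
the job is handed in; nothing more can be done
None
```

The level is leaning in the stand, rubber foot down and head on the wall. I let go of it and handed the job in at about 14.8 s; no verdict is reported.

I gripped it near the head with a light grip, and a quick up-and-down jerk made it swing foot-down. I then set the foot on the base board at the stop, swung the head towards the wall, opened the fingers and backed the arm off.

Last checks, from a two-camera fit:

| Check | Measured | Allowed |
|---|---|---|
| Middle, stop to wall | about 2 mm from midway | 10 mm |
| Off the stand's centre line | about 4 mm | 35 mm |
| Height above counter | 89 mm | 75–100 mm |
| Slope | about 44° | 37–47.5° |
| Off square to the wall | about 0.4° | 15° |

- **Fit quality:** the fit was off by about 1 pixel on average, roughly 2 mm.
- **Slope:** it is about 3° above the nominal 41°. The foot may sit a few millimetres off the stop.
- **At rest:** I compared two side pictures taken 0.3 s or more apart. They matched to image noise on average, with the largest single-pixel change at 27 of 255.
- **Bystanders:** the wrench and vial look unmoved in the side picture. In the last top picture the arm hid the vial and part of the wrench.

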